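# Sort corks, tea light and stopper into the bar trays

## Task

Sort the four small pieces lying loose on the worktop into the three wooden trays: each goes into the tray that already holds a piece of its own kind - both loose corks with the cork, the tea light with the tea light, the bottle stopper with the bottle stopper. Everything must end inside its tray and flat on its floor, not leaning on a rim or on another piece: the corks lying, the tea lights level, the stoppers standing on their brass knobs; the three pieces that are in the trays already stay in them.

Things in the scene. Friction and masses are not known exactly. Their poses are not given: they have to be found in the camera images.
- tray_corks: one of three identical fixed open wooden trays, told apart by the piece inside: this one holds a wine cork, near a corner (25 mm along +x, 20 mm along -y of centre). 112 mm (x) x 92 mm (y) outside, 104 x 84 inside, 16 high, walls and floor 4; on a 4 mm black mat: rim 20 mm, inner floor 8 mm above the worktop. Origin: centre of underside; x, y along its sides, x to the wall, z up
- tray_candles: one of three identical fixed open wooden trays, told apart by the piece inside: this one holds a tea light, near a corner (25 mm along +x, 20 mm along -y of centre). 112 mm (x) x 92 mm (y) outside, 104 x 84 inside, 16 high, walls and floor 4; on a 4 mm black mat: rim 20 mm, inner floor 8 mm above the worktop. Origin: centre of underside; x, y along its sides, x to the wall, z up
- tray_stoppers: one of three identical fixed open wooden trays, told apart by the piece inside: this one holds a bottle stopper, near a corner (25 mm along +x, 20 mm along -y of centre). 112 mm (x) x 92 mm (y) outside, 104 x 84 inside, 16 high, walls and floor 4; on a 4 mm black mat: rim 20 mm, inner floor 8 mm above the worktop. Origin: centre of underside; x, y along its sides, x to the wall, z up
- cork_sample: wine cork, cylinder 23 mm thick and 45 mm long, lying (it hardly rolls); already in its tray, roughly along the tray's x. Origin: centre of its underside as it lies at the start; y along the cork, z up
- candle_sample: tea light candle in a metal cup, round, 38 mm diameter, 15 mm high, already in its tray. Origin: centre of its underside; z up
- stopper_sample: bottle stopper, 51 mm high, standing on its round brass knob (35 mm diameter, 22 mm high) with the black rubber cone (22 mm diameter) up; already in its tray. Origin: centre of its underside; z up
- cork_a: wine cork, cylinder 23 mm thick and 45 mm long, lying (it hardly rolls); loose on the worktop, to be sorted. Origin: centre of its underside as it lies at the start; y along the cork, z up. (Around the work: a wall cabinet hangs 0.46 m above the worktop, its front 60 to 90 mm behind the trays' far edge, so move low; a wall stands to the right of the worktop, between it and the arm's start)
- cork_b: wine cork, cylinder 23 mm thick and 45 mm long, lying (it hardly rolls); loose on the worktop, to be sorted, like the other. Origin: centre of its underside as it lies at the start; y along the cork, z up
- candle: tea light candle in a metal cup, round, 38 mm diameter, 15 mm high, loose on the worktop, to be sorted. Origin: centre of its underside; z up
- stopper: bottle stopper, 51 mm high, standing on its round brass knob (35 mm diameter, 22 mm high) with the black rubber cone (22 mm diameter) up; loose on the worktop, to be sorted. Origin: centre of its underside; z up
Not all that is in view belongs to the job. What is shaped like the stopper_sample but red is not meant.

How it is judged:
By the outcome, as a careful person would: the job done as asked, in the order asked, and still so for the second after the job is handed in, with the robot touching nothing.
It also fails if it takes over 99 s, if anything falls off the work surface, if the arm or the gripper's body presses on something with over 40 N, if the wrist force passes 120 N, or if a joint passes its speed limit or range.

## Robot

A 6-joint arm with a two-finger parallel gripper is mounted at the origin on a cart in front of the work surface, level with it; the furniture and walls round the work are solid. World frame = base frame: x ahead of the robot, y to its left, z up, the work surface at z = 0. Lengths are in m, angles in rad, forces in N, time in s.
With the tool pointing down it reaches from about 0.275 to 0.85 m from the base axis. Payload 5.2 kg.
Tool frame: the origin (TCP) lies between the finger pads; the fingertips stand 14 mm ahead of it and the grasp point (between the pads) lies 5 mm behind it; z points along the fingers, x is the direction in which the jaws open and shut, and the axes are right-handed (so a half turn about z gives the same grasp; the last joint's range is limited). The gripper opens to 85 mm and grips with 20 to 120 N. Pads are 22 mm wide; open, the fingers measure 114 mm over their backs; the gripper's body (76 mm by 85 mm) begins 54 mm behind the grasp point. The pads swing forward as they close: fully open they stand 13 mm farther back than shut.
Start: joints at [0.917, 0.259, 1.535, -0, 1.348, -0.203], TCP at [0.24, 0.495, 0.245] pointing down, gripper open.
Joint ranges: [-3.14, 3.14], [-0.91, 2.08], [0.19, 2.58], [-1.22, 4.36], [0.22, 2.71], [-3.12, 3.12]. Speed limits (rad/s): [2.57, 2.57, 3.14, 3.14, 3.14, 3.14].

## Interface

Orientations are given as a 3x3 rotation matrix whose columns are the frame's x, y, z axes.
In Python, from cell import r gives the robot as it stands.
- The arm moves only by the tool arm_command, never from a script. Its argument "commands" is one flat list of numbers, 7 for each row, row after row: the opening, from -1 (shut) to 1 (fully open), so that 0 is half open, then the shift along the tool's x, y, z in m, then the turn, a rotation vector about the tool's x, y, z in degrees. A call has 1 to 8 rows; each row shifts and turns the commanded pose from where the row before left it, along the tool's axes as they then stand; what a row does not reach is not made up. A row lasts 1/8 s, in which the tool goes at most 62.5 mm and 10.7 degrees, less where a joint would pass 70% of its speed; a pose out of reach is approached as far as the arm can. A call with a gripper value outside its range is refused whole. The fingers move at their own pace and stop on an object; "newtons" is the grip in N (left out, the last holds). Time passes only in rows, so rows that do not move let the fingers close. It gives the time, the measured TCP pose, the force and the opening at its end, in the units of the state.
- r.read_state(): the state, without advancing time (a new reading comes with each control period).
- r.grab_frame(name): name is "scene" or "top" or "wrist"; returns the picture (384x512x3 uint8, red, green, blue); there is no depth.
- r.camera_info(name): a dict with "mtx" (3x3 intrinsics, pixels), "k1" (the pictures are not rectified: a ray, as slopes to the right and down, at radius r is drawn at 1 + k1 r^2 times it, then the intrinsics apply), "view" (4x4, takes a point from world to camera coordinates); the wrist camera has in their place "tool_from_camera" (4x4, takes a point from camera to tool coordinates, whose origin is the TCP and whose axes are the tool frame's). Camera axes: x right, y down, z forward; pixel columns grow to the right and rows downward; lengths in m; the calibration is good to about 2 mm. A picture is of the moment at which its call begins: read the wrist's pose just before it. camera_info takes no time and is no camera call.
- r.finish_job(): hands the job in, once; it reports no verdict.
Trained networks look in the newest picture that a camera, given by its name, has taken for a name from the list of things; names that differ only in an ending like _2 or _b are one class to them, and where a whole thing is asked for, a point or a joint stands for the part that bears it (a point fixed in the world has none). Each returns a list of dicts, best first, with "confidence" (0 to 1); they miss things now and then, are a little off and sometimes report something else, mostly with a low value. They report only what shows in the picture. A call takes as long as a camera call. They do not tell look-alikes from the thing itself.
- r.boxes_of(query, camera): "uv" ([column, row] in pixels, amid what is visible of it).
- r.silhouettes(query, camera): "mask" (384x512 bool, what is visible of it) and "uv" ([column, row] in pixels, amid what is visible of it).
- r.spot_point(query, camera): "uv" ([column, row] in pixels: a listed point, or the origin of a listed thing).
The state is a dict: "clock": time; "joint_pos": joint angles; "joint_vel": joint speeds; "tau": joint torques, N m; "tcp_pos": TCP position; "tcp_rot": TCP orientation; "contact_force": force on the tool from outside, world axes, zero at the start; "ft_torque": the same for the moment, N m; "gripper_width": opening from 0.0 (shut) to 1.0 (fully open).
Only numpy, scipy, OpenCV 4.12 (cv2) and the standard library are available. Lean on these libraries where they do the work, as an engineer would, in place of code of your own. Each camera call takes 0.05 s, during which the arm holds its last target. There are 200 camera calls.

## Working session

There is one attempt and no reset: what is moved stays moved. The work goes in short steps, Python scripts to look and compute and a tool call to move; the robot and the scene stay as the last step left them, time stands still between calls to the robot, and variables do not carry over. Pictures are saved under pics/ and viewed, about 12 in all and at most 16, crops included, and the job is handed in when it is done.

Besides the shell and the picture viewer there is one more tool, called after "Emit:" as name(argument=value, ...), one argument or row to a line, values as JSON. arm_command: Moves the arm, as the interface text tells. Its arguments: {"type":"object","properties":{"commands":{"type":"array"},"newtons":{"type":"number"}},"required":["commands"]}

```bash
mkdir -p pics
cat > h.py <<'E'
import numpy as np, cv2
from cell import r
def ray(cam,uv,T=None):
    i=r.camera_info(cam); K=np.array(i["mtx"]);k=i["k1"]
    d=np.array([(uv[0]-K[0,2])/K[0,0],(uv[1]-K[1,2])/K[1,1]]);s=d.copy()
    for _ in range(30): s=d/(1+k*(s@s))
    v=np.array([*s,1.])
    if cam=="wrist":
        C=np.array(i["tool_from_camera"]); C=T@C
    else: C=np.linalg.inv(np.array(i["view"]))
    return C[:3,3],C[:3,:3]@v
def at(cam,uv,z,T=None):
    o,d=ray(cam,uv,T); return o+d*(z-o[2])/d[2]
def tcp(s=None):
    s=s or r.read_state(); T=np.eye(4);T[:3,:3]=s["tcp_rot"];T[:3,3]=s["tcp_pos"];return T
def save(cam,n,crop=None,f=1):
    im=r.grab_frame(cam); 
    o=im if crop is None else im[crop[1]:crop[3],crop[0]:crop[2]]
    cv2.imwrite(f"pics/{n}.png",cv2.resize(o[:,:,::-1],None,fx=f,fy=f)); return im
E
python3 - <<'E'
from h import *
np.set_printoptions(precision=4,suppress=True)
s=r.read_state();print(s["clock"],s["tcp_pos"],s["tcp_rot"],s["gripper_width"])
for c in("scene","top","wrist"):
    print(c,r.camera_info(c))
save("scene","s1",f=1.5);save("top","t1",f=1.5)
for c in("top","scene"):
  for q in("tray_corks","tray_candles","tray_stoppers","cork_a","candle","stopper"):
    for d in r.boxes_of(q,c): print(c,q,np.round(d["uv"]),round(d["confidence"],2),at(c,d["uv"],.01)[:2])
E
```

```text
0.0 [0.2393 0.4946 0.2444] [[ 0.4357  0.9001 -0.0011]
 [ 0.9001 -0.4357 -0.0015]
 [-0.0018 -0.0004 -1.    ]] 0.9955783125472925
scene {'mtx': array([[380.1528,   0.    , 257.0666],
       [  0.    , 380.1528, 196.1051],
       [  0.    ,   0.    ,   1.    ]]), 'k1': -0.042930997438075755, 'view': array([[-0.5106, -0.8598, -0.0036,  0.3472],
       [-0.6023,  0.3607, -0.7121,  0.2245],
       [ 0.6136, -0.3614, -0.7021,  0.6957],
       [ 0.    ,  0.    ,  0.    ,  1.    ]])}
top {'mtx': array([[357.036 ,   0.    , 252.3524],
       [  0.    , 357.036 , 188.7718],
       [  0.    ,   0.    ,   1.    ]]), 'k1': -0.007683780435476153, 'view': array([[-0.025 , -0.9997, -0.0015,  0.1771],
       [-0.9958,  0.025 , -0.0876,  0.456 ],
       [ 0.0876, -0.0007, -0.9962,  1.1133],
       [ 0.    ,  0.    ,  0.    ,  1.    ]])}
wrist {'mtx': array([[317.5239,   0.    , 254.9474],
       [  0.    , 317.5239, 197.4248],
       [  0.    ,   0.    ,   1.    ]]), 'k1': -0.04692680400614065, 'tool_from_camera': array([[ 1.    , -0.001 , -0.0006, -0.0001],
       [ 0.0011,  0.9473,  0.3205, -0.0827],
[... 167 characters left out ...]
.] 0.77 [0.4125 0.2062]
top tray_stoppers [218. 230.] 0.97 [0.3342 0.2768]
top cork_a [324. 155.] 0.48 [ 0.5645 -0.0682]
top cork_a [317. 122.] 0.45 [ 0.6745 -0.0514]
top candle [297. 181.] 0.44 [0.4829 0.0214]
top stopper [217. 232.] 0.24 [0.3268 0.2801]
scene tray_corks [252. 189.] 0.87 [0.4723 0.1371]
scene tray_corks [300. 143.] 0.53 [ 0.5639 -0.0706]
scene tray_stoppers [228. 258.] 0.67 [0.3192 0.2827]
scene tray_stoppers [291. 170.] 0.38 [0.4815 0.0156]
scene cork_a [276. 127.] 0.53 [ 0.6659 -0.0565]
scene cork_a [298. 141.] 0.48 [ 0.5751 -0.073 ]
scene candle [290. 171.] 0.55 [0.4806 0.0187]
scene candle [301. 141.] 0.44 [ 0.5707 -0.0775]
scene stopper [268. 149.] 0.52 [0.5882 0.0196]
```

View pics/s1.png

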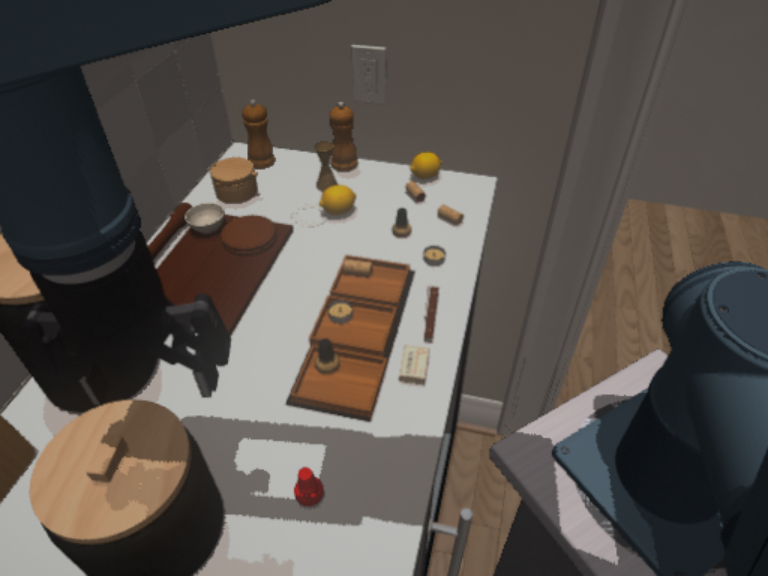

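View pics/t1.png

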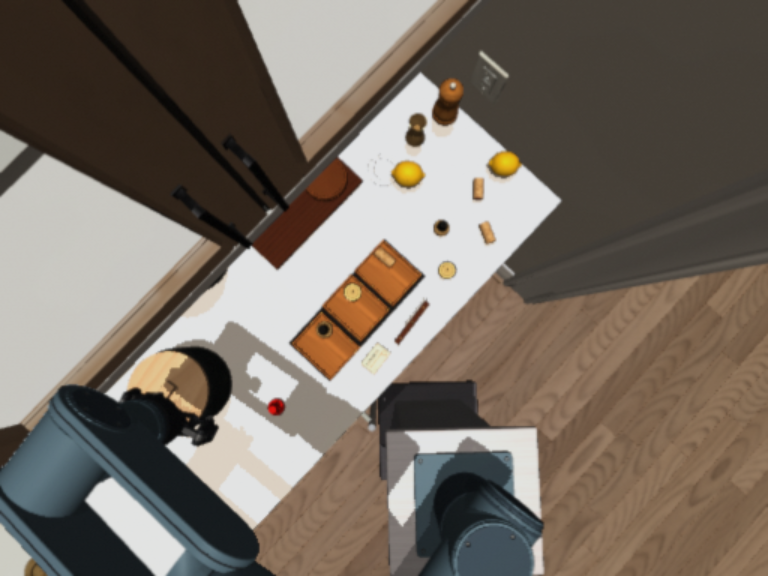

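The scene view shows three trays in a row: corks far (~370,275), candles in the middle (~355,320), stoppers near (~335,375). The loose pieces are corks at (415,190) and (450,213), the tea light at (434,255) and the stopper at (401,222). The red look-alike is at (308,487) and the wall is at the far right end.

Next I move over the trays for a close view.

Emit:
arm_command(
  commands=[1,-0.031,0.044,0,0,0,0,1,-0.031,0.044,0,0,0,0,1,-0.031,0.044,0,0,0,0,1,-0.031,0.044,0,0,0,0,1,-0.031,0.044,0,0,0,0,1,0,0,0,0,0,0,1,0,0,0,0,0,0],
  newtons=30,
)

```text
clock: 1.58
tcp_pos: [0.3701, 0.2598, 0.2454]
tcp_rot: [[0.437, 0.9, -0.0], [0.9, -0.437, 0.001], [0.0, -0.0, -1.0]]
contact_force: [0.7, 0.3, 0.8]
gripper_width: 1.001
```

Run:
```python
from h import *
np.set_printoptions(precision=4,suppress=True)
T=tcp();print(T)
save("wrist","w1",f=1.5)
for q,z in(("tray_corks",.01),("cork_a",.012),("candle",.015),("stopper",.03)):
    for d in r.boxes_of(q,"wrist"): print(q,np.round(d["uv"]),round(d["confidence"],2),at("wrist",d["uv"],z,T)[:2])
```

```text
[[ 0.4368  0.8995 -0.0001  0.3701]
 [ 0.8995 -0.4368  0.0006  0.2598]
 [ 0.0005 -0.0004 -1.      0.2454]
 [ 0.      0.      0.      1.    ]]
tray_corks [211. 278.] 0.85 [0.4823 0.1392]
```

View pics/w1.png

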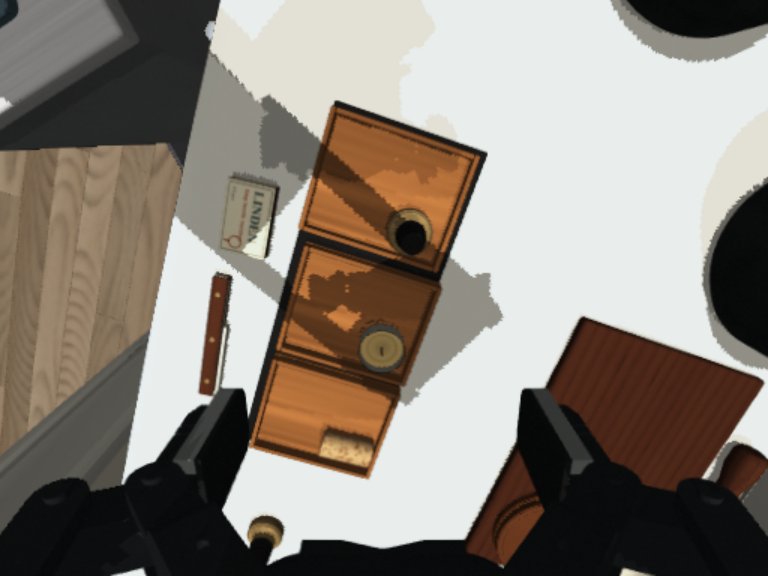

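The wrist view shows the trays: stoppers at (395,185), candles at (357,312), corks at (325,418). A loose piece shows at (265,530). I'll work out the tray poses from the rim corners, then go on to the loose pieces.

Run:
```python
from h import *
np.set_printoptions(precision=4,suppress=True)
T=tcp()
C={"stop":[(337,103),(486,153),(440,275),(300,232)],"cand":[(303,240),(440,285),(402,385),(274,355)],"cork":[(277,360),(398,392),(368,477),(250,445)]}
for n,c in C.items():
    P=np.array([at("wrist",np.array(p)/1.5,.02,T)[:2] for p in c])
    e=(P[1]+P[2]-P[0]-P[3])/2; f=(P[0]+P[1]-P[2]-P[3])/2
    print(n,P.mean(0),"x",np.linalg.norm(e),np.degrees(np.arctan2(e[1],e[0])),"y",np.linalg.norm(f),np.degrees(np.arctan2(f[1],f[0])))
for n,p,z in(("stopS",(410,232),.03),("candS",(382,348),.023),("corkS",(347,447),.031),("stopper knob",(265,532),.02)):
    print(n,at("wrist",np.array(p)/1.5,z,T)[:2])
for p in [(35,470),(126,480)]: print(at("wrist",np.array(p)/1.5,0,T))
print("wall", [at("top",np.array(p)/1.5,0)[:2] for p in((420,75),(560,200),(250,530))])
```

```text
stop [0.3339 0.2845] x 0.11163492212906194 46.696277637260714 y 0.09599209879704576 135.94522856968067
cand [0.4105 0.2161] x 0.11015251165732078 47.497042801071636 y 0.09650598480380243 136.86619992328872
cork [0.4831 0.1487] x 0.10729762720677544 46.88188610054216 y 0.09051566461041928 135.9736472066086
stopS [0.3641 0.2854]
candS [0.4419 0.225 ]
corkS [0.5096 0.159 ]
stopper knob [0.5696 0.0383]
[ 0.4232 -0.1459  0.    ]
[ 0.4712 -0.0678 -0.    ]
wall [array([0.9262, 0.0614]), array([ 0.6345, -0.2354]), array([-0.0453,  0.445 ])]
```

Emit:
arm_command(
  commands=[1,-0.034,0.045,0,0,0,0,1,-0.034,0.045,0,0,0,0,1,-0.034,0.045,0,0,0,0,1,-0.034,0.045,0,0,0,0,1,0,0,0,0,0,0,1,0,0,0,0,0,0],
)

```text
clock: 2.58
tcp_pos: [0.4724, 0.0597, 0.245]
tcp_rot: [[0.436, 0.9, -0.001], [0.9, -0.436, 0.001], [0.0, -0.001, -1.0]]
contact_force: [-0.5, 0.5, 0.6]
gripper_width: 0.999
```

Run:
```python
from h import *
np.set_printoptions(precision=4,suppress=True)
T=tcp();print(T)
save("wrist","w2",f=1.5)
for q,z in(("cork_a",.012),("candle",.012),("stopper",.03)):
    for d in r.silhouettes(q,"wrist"):
        m=d["mask"].astype(np.uint8); c=cv2.minAreaRect(cv2.findNonZero(m))
        b=np.array([at("wrist",p,z,T)[:2] for p in cv2.boxPoints(c)])
        e1=b[1]-b[0];e2=b[2]-b[1]; e=e1 if np.linalg.norm(e1)>np.linalg.norm(e2) else e2
        print(q,np.round(d["uv"]),round(d["confidence"],2),at("wrist",d["uv"],z,T)[:2],np.linalg.norm(e1),np.linalg.norm(e2),np.degrees(np.arctan2(e[1],e[0])))
```

```text
[[ 0.4356  0.9002 -0.0011  0.4724]
 [ 0.9002 -0.4356  0.0007  0.0597]
 [ 0.0002 -0.0013 -1.      0.245 ]
 [ 0.      0.      0.      1.    ]]
cork_a [197. 271.] 0.96 [ 0.5668 -0.0709] 0.027603909453928977 0.05081350176428688 20.11158794267764
cork_a [242. 319.] 0.89 [ 0.6611 -0.0522] 0.022634483250298224 0.059549692069537696 -4.073231995094089
candle [229. 188.] 0.58 [0.4845 0.0193] 0.03651686056096814 0.04010323132962201 -26.453240752188957
candle [346. 167.] 0.36 [0.5209 0.1543] 0.02365620264045817 0.052974866668312214 47.3048911194781
stopper [270. 250.] 0.92 [0.5717 0.0322] 0.03361341805022396 0.04614681009099615 3.033266399446857
```

View pics/w2.png

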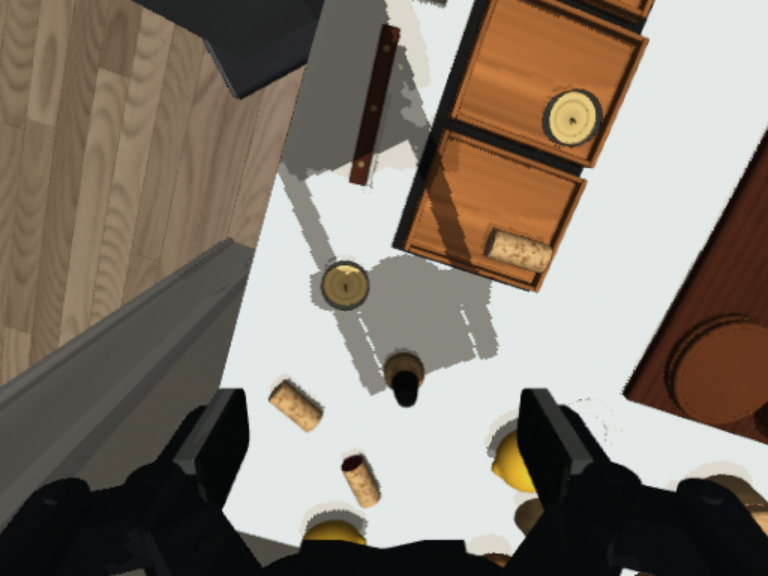

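The wrist view shows the corks at (297,405) and (361,480), the tea light at (345,285) and the stopper knob at (404,370). The lemons are clear of the grasps. I'll write a move planner and refine the tray pose from this frame.

```bash
cat >> h.py <<'E'
def plan(xyz,yaw,op,n=None):
    """rows to xyz with tool x at yaw (deg, mod 180), tool down"""
    T=tcp(); cur=np.degrees(np.arctan2(T[1,0],T[0,0])); dy=(yaw-cur+90)%180-90
    d=np.array(xyz)-T[:3,3]; n=n or int(np.ceil(max(np.linalg.norm(d)/.05,abs(dy)/9.5)))
    out=[];w=cur
    for k in range(n):
        a=np.radians(w); s=d/n
        out.append([op,round(s[0]*np.cos(a)+s[1]*np.sin(a),4),round(s[0]*np.sin(a)-s[1]*np.cos(a),4),round(-s[2],4),0,0,round(-dy/n,1)])
        w+=dy/n
    print("from",T[:3,3].round(4),"yaw",round(cur,1),"n",n); print(sum(out,[]))
def masks(q,z):
    T=tcp()
    r.grab_frame("wrist")
    for d in r.silhouettes(q,"wrist"):
        c=max(cv2.findContours(d["mask"].astype(np.uint8),0,2)[0],key=cv2.contourArea)[:,0,:]
        w=np.array([at("wrist",p,z,T)[:2] for p in c])*1000
        (cx,cy),(a,b),g=cv2.minAreaRect(w.astype(np.float32)); g=g if a>=b else g+90
        print(q,np.round(d["uv"]),round(d["confidence"],2),"c %.1f %.1f size %.0f %.0f ang %.1f"%(cx,cy,a,b,g))
E
python3 - <<'E'
from h import *
T=tcp()
P=[at("wrist",np.array(p)/1.5,.02,T)[:2] for p in((586,180),(540,291),(405,250))]
print(P,(P[0]+P[2])/2, np.degrees(np.arctan2(*(P[1]-P[2])[::-1])))
print("corkS",at("wrist",(518/1.5,250/1.5),.0195,T),"candS",at("wrist",(573/1.5,117/1.5),.023,T))
masks("cork_a",.012)
plan((.565,-.069,.14),110,.2)
E
```

```text
[array([0.48968279, 0.21771628]), array([0.55594195, 0.15754093]), array([0.47986721, 0.07545676])] [0.484775   0.14658652] 47.17597106241441
corkS [0.5175065  0.15352914 0.0195    ] candS [0.44353732 0.22226552 0.023     ]
cork_a [196. 270.] 0.81 c 566.7 -70.7 size 52 28 ang 19.8
cork_a [242. 319.] 0.56 c 664.1 -55.1 size 24 62 ang 174.0
from [0.4725 0.06   0.2454] yaw 64.3 n 5
[0.2, np.float64(-0.0152), np.float64(0.0279), np.float64(0.0211), 0, 0, np.float64(-9.1), 0.2, np.float64(-0.0194), np.float64(0.0251), np.float64(0.0211), 0, 0, np.float64(-9.1), 0.2, np.float64(-0.0232), np.float64(0.0217), np.float64(0.0211), 0, 0, np.float64(-9.1), 0.2, np.float64(-0.0263), np.float64(0.0177), np.float64(0.0211), 0, 0, np.float64(-9.1), 0.2, np.float64(-0.0288), np.float64(0.0133), np.float64(0.0211), 0, 0, np.float64(-9.1)]
```

Emit:
arm_command(
  commands=[0.2,-0.0152,0.0279,0.0211,0,0,-9.1,0.2,-0.0194,0.0251,0.0211,0,0,-9.1,0.2,-0.0232,0.0217,0.0211,0,0,-9.1,0.2,-0.0263,0.0177,0.0211,0,0,-9.1,0.2,-0.0288,0.0133,0.0211,0,0,-9.1,0.2,0,0,0,0,0,0,0.2,0,0,0,0,0,0],
)

```text
clock: 3.75
tcp_pos: [0.5647, -0.0696, 0.1399]
tcp_rot: [[-0.336, 0.942, -0.001], [0.942, 0.336, 0.0], [0.001, -0.0, -1.0]]
contact_force: [-0.1, -0.6, 0.1]
gripper_width: 0.602
```

```bash
sed -i 's/print(sum(out,\[\]))/print([float(v) for v in sum(out,[])])/' h.py
python3 - <<'E'
from h import *
masks("cork_a",.012); save("wrist","w3",f=1.5)
plan((.567,-.071,.018),110,.2)
E
```

```text
cork_a [253. 194.] 0.76 c 567.0 -69.9 size 52 23 ang 18.7
cork_a [237. 290.] 0.59 c 663.6 -54.9 size 23 58 ang 175.6
from [ 0.5649 -0.0695  0.1407] yaw 109.7 n 3
[0.2, -0.0007, 0.0005, 0.0409, 0.0, 0.0, -0.1, 0.2, -0.0007, 0.0005, 0.0409, 0.0, 0.0, -0.1, 0.2, -0.0007, 0.0005, 0.0409, 0.0, 0.0, -0.1]
```

View pics/w3.png

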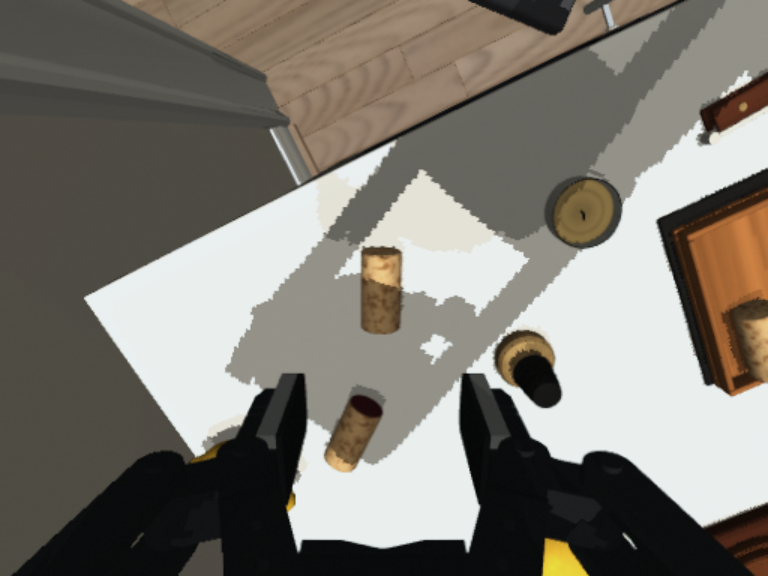

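Cork A sits at (381,290), aligned between the jaws, so I descend and grip.

Emit:
arm_command(
  commands=[0.2,-0.0005,0.0005,0.041,0,0,0,0.2,-0.0005,0.0005,0.041,0,0,0,0.2,0,0,0.033,0,0,0,0.2,0,0,0.007,0,0,0,-1,0,0,0,0,0,0,-1,0,0,0,0,0,0,-1,0,0,0,0,0,0,-1,0,0,0,0,0,0],
)

```text
clock: 4.9
tcp_pos: [0.5675, -0.0712, 0.0196]
tcp_rot: [[-0.337, 0.942, 0.003], [0.942, 0.337, -0.001], [-0.002, 0.003, -1.0]]
contact_force: [-0.2, 0.7, 7.2]
gripper_width: 0.257
```

Emit:
arm_command(
  commands=[-1,0,0,0,0,0,0,-1,0,0,0,0,0,0,-1,0,0,-0.03,0,0,0,-1,0,0,-0.04,0,0,0,-1,0,0,0,0,0,0],
)

```text
clock: 5.52
tcp_pos: [0.5688, -0.0718, 0.0916]
tcp_rot: [[-0.337, 0.942, 0.007], [0.942, 0.337, -0.002], [-0.005, 0.006, -1.0]]
contact_force: [-1.0, -0.3, -0.3]
gripper_width: 0.261
```

Run:
```python
from h import *
s=r.read_state();print(s["gripper_width"])
masks("cork_a",.07); save("wrist","w4",f=1)
a=np.radians(47);x=np.array([np.cos(a),np.sin(a)]);y=np.array([-x[1],x[0]])
p=np.array([.484,.1475])-.026*x-.013*y;print(p)
plan((*p,.09),137,-1)
```

```text
0.26149435234202245
cork_a [238. 328.] 0.75 c 620.9 -65.0 size 34 14 ang 5.4
cork_a [254. 264.] 0.56 c 578.7 -68.6 size 65 25 ang 20.0
[0.47577564 0.11961883]
from [ 0.5657 -0.0708  0.0874] yaw 109.7 n 5
[-1.0, 0.0419, -0.0041, -0.0005, 0.0, 0.0, -5.5, -1.0, 0.0421, -0.0001, -0.0005, 0.0, 0.0, -5.5, -1.0, 0.0419, 0.0039, -0.0005, 0.0, 0.0, -5.5, -1.0, 0.0414, 0.0079, -0.0005, 0.0, 0.0, -5.5, -1.0, 0.0404, 0.0118, -0.0005, 0.0, 0.0, -5.5]
```

View pics/w4.png

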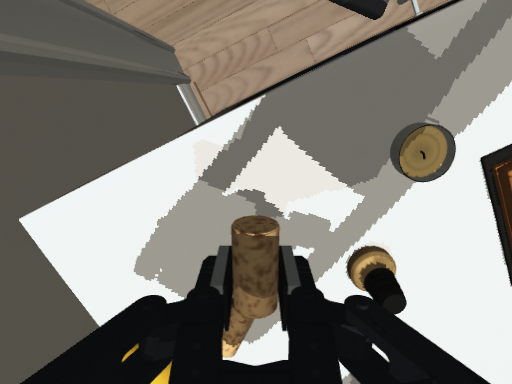

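Cork A is held at (256,265). Next I carry it to the cork tray.

Emit:
arm_command(
  commands=[-1,0.0419,-0.0041,-0.0005,0,0,-5.5,-1,0.0421,0,-0.0005,0,0,-5.5,-1,0.0419,0.0039,-0.0005,0,0,-5.5,-1,0.0414,0.0079,0,0,0,-5.5,-1,0.0404,0.0118,0,0,0,-5.5,-1,0,0,0,0,0,0,-1,0,0,0,0,0,0],
)

```text
clock: 6.55
tcp_pos: [0.476, 0.1192, 0.0886]
tcp_rot: [[-0.733, 0.68, -0.001], [0.68, 0.733, -0.0], [0.001, -0.001, -1.0]]
contact_force: [0.2, -0.6, -0.1]
gripper_width: 0.26
```

Run:
```python
from h import *
print(r.read_state()["tcp_pos"],r.read_state()["gripper_width"])
save("wrist","w5",f=1.5)
```

```text
[0.47604121 0.11915949 0.08859965] 0.259506882250187
```

View pics/w5.png

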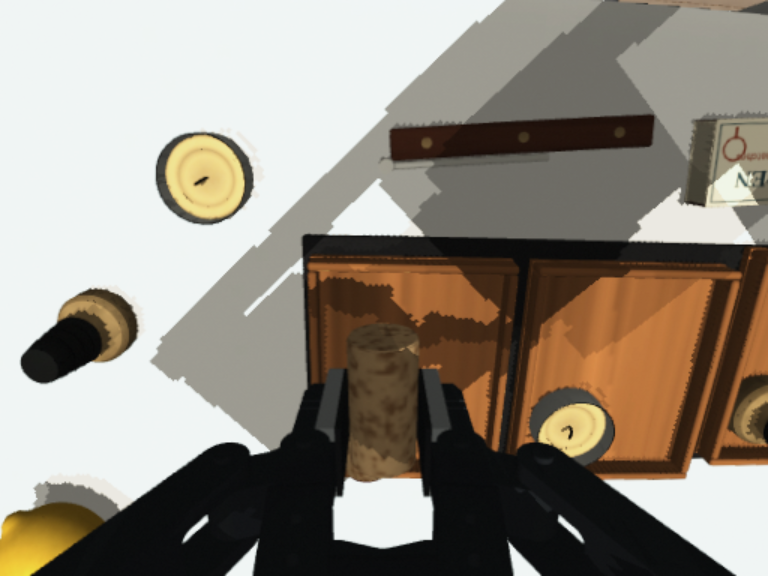

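The cork is above the tray. The near-rim corners are at (307,258) and (518,262), so I'll check the tray position against them.

Run:
```python
from h import *
T=tcp();a=np.radians(47);x=np.array([np.cos(a),np.sin(a)]);y=np.array([-x[1],x[0]])
f=lambda p,z:(lambda q:(round((q-[.484,.1475])@x*1e3,1),round((q-[.484,.1475])@y*1e3,1)))(at("wrist",np.array(p)/1.5,z,T)[:2])
for p in((307,258),(518,262),(528,263),(742,268)):print(p,f(p,.02))
for p in((305,237),(522,240),(770,246)):print("mat",p,f(p,.004))
print("candS",f((568,433),.021))
print("cork ends",f((384,336),.082),f((380,475),.082))
plan((T[0,3],T[1,3],.029),137,-1)
```

```text
(307, 258) (np.float64(-59.0), np.float64(-46.4))
(518, 262) (np.float64(-57.4), np.float64(44.4))
(528, 263) (np.float64(-57.0), np.float64(48.8))
(742, 268) (np.float64(-55.1), np.float64(145.5))
mat (305, 237) (np.float64(-64.9), np.float64(-49.4))
mat (522, 240) (np.float64(-63.7), np.float64(50.1))
mat (770, 246) (np.float64(-61.7), np.float64(169.9))
candS (np.float64(28.7), np.float64(77.1))
cork ends (np.float64(-49.6), np.float64(-13.6)) (np.float64(3.2), np.float64(-14.8))
from [0.4764 0.1188 0.0888] yaw 137.1 n 2
[-1.0, 0.0, 0.0, 0.0299, 0.0, 0.0, 0.1, -1.0, 0.0, 0.0, 0.0299, 0.0, 0.0, 0.1]
```

Emit:
arm_command(
  commands=[-1,0,-0.003,0.03,0,0,0,-1,0,0,0.022,0,0,0,-1,0,0,0.007,0,0,0,-1,0,0,0,0,0,0],
)

```text
clock: 7.1
tcp_pos: [0.4743, 0.1164, 0.0301]
tcp_rot: [[-0.733, 0.681, -0.001], [0.681, 0.733, -0.0], [0.001, -0.001, -1.0]]
contact_force: [-0.8, -0.7, -1.0]
gripper_width: 0.26
```

Emit:
arm_command(
  commands=[-1,0,0,0.002,0,0,0,-0.3,0,0,0,0,0,0,-0.3,0,0,0,0,0,0,-0.3,0,0,-0.03,0,0,0,-0.3,0,0,-0.05,0,0,0,0.0,0,0,-0.04,0,0,0],
)

```text
clock: 7.85
tcp_pos: [0.4743, 0.1172, 0.1503]
tcp_rot: [[-0.734, 0.68, 0.001], [0.68, 0.734, -0.0], [-0.001, 0.001, -1.0]]
contact_force: [0.5, -0.2, 0.6]
gripper_width: 0.498
```

Run:
```python
from h import *
print(r.read_state()["tcp_pos"])
masks("cork_a",.02); save("wrist","w6",f=1.5)
plan((.660,-.055,.14),86,.0)
```

```text
[0.47434013 0.11722535 0.15026938]
cork_a [256. 193.] 0.58 c 475.4 117.8 size 51 23 ang 46.3
from [0.4758 0.1173 0.1508] yaw 137.2 n 6
[0.0, -0.042, -0.0002, 0.0018, 0.0, 0.0, 8.5, 0.0, -0.0416, 0.006, 0.0018, 0.0, 0.0, 8.5, 0.0, -0.0402, 0.0121, 0.0018, 0.0, 0.0, 8.5, 0.0, -0.038, 0.018, 0.0018, 0.0, 0.0, 8.5, 0.0, -0.0349, 0.0234, 0.0018, 0.0, 0.0, 8.5, 0.0, -0.0311, 0.0283, 0.0018, 0.0, 0.0, 8.5]
```

View pics/w6.png

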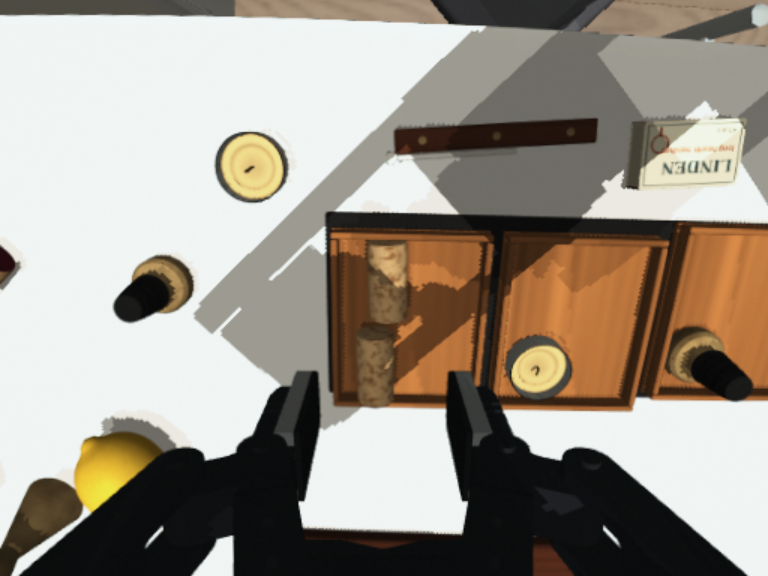

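Cork A lies flat at (388,282) beside the sample at (375,365), both inside the tray. Next I measure where cork B can go, and move to cork B.

Run:
```python
from h import *
T=tcp();a=np.radians(47);x=np.array([np.cos(a),np.sin(a)]);y=np.array([-x[1],x[0]])
f=lambda p,z:(lambda q:[float(round((q-[.484,.1475])@x*1e3,1)),float(round((q-[.484,.1475])@y*1e3,1))])(at("wrist",np.array(p)/1.5,z,T)[:2])
for p in((330,233),(493,236),(487,408),(334,404)):print("rim cork",p,f(p,.02))
for p in((503,236),(669,239),(634,408),):print("rim cand",p,f(p,.02))
print("sample right edge",f((396,366),.0195),"left",f((357,366),.0195),"A right",f((408,285),.0195),"left",f((367,285),.0195),"candS",f((538,366),.023),"knob",f((697,357),.019))
```

```text
rim cork (330, 233) [-58.6, -44.2]
rim cork (493, 236) [-57.2, 46.1]
rim cork (487, 408) [52.6, 51.0]
rim cork (334, 404) [50.0, -45.4]
rim cand (503, 236) [-57.3, 51.7]
rim cand (669, 239) [-56.4, 146.1]
rim cand (634, 408) [53.0, 145.4]
sample right edge [23.4, -6.8] left [23.5, -30.5] A right [-28.4, -0.5] left [-28.3, -24.0] candS [21.5, 78.9] knob [17.7, 179.5]
```

Emit:
arm_command(
  commands=[0.0,-0.042,0,0.0018,0,0,8.5,0.0,-0.0416,0.006,0.0018,0,0,8.5,0.0,-0.0402,0.0121,0.0018,0,0,8.5,0.0,-0.038,0.018,0.0018,0,0,8.5,0.0,-0.0349,0.0234,0.0018,0,0,8.5,0.0,-0.0311,0.0283,0.0018,0,0,8.5,0,0,0,0,0,0,0,0,0,0,0,0,0,0],
)

```text
clock: 9.0
tcp_pos: [0.6573, -0.0543, 0.1358]
tcp_rot: [[0.066, 0.998, -0.003], [0.998, -0.066, 0.001], [0.001, -0.003, -1.0]]
contact_force: [-0.1, -0.1, 0.8]
gripper_width: 0.501
```

Run:
```python
from h import *
masks("cork_a",.012); save("wrist","w7",f=1.5)
plan((.660,-.055,.019),86,.0)
```

```text
cork_a [254. 200.] 0.98 c 663.3 -55.6 size 24 53 ang 175.3
from [ 0.6576 -0.0537  0.1372] yaw 86.3 n 3
[0.0, -0.0004, 0.0008, 0.0394, 0.0, 0.0, 0.1, 0.0, -0.0004, 0.0008, 0.0394, 0.0, 0.0, 0.1, 0.0, -0.0004, 0.0008, 0.0394, 0.0, 0.0, 0.1]
```

View pics/w7.png

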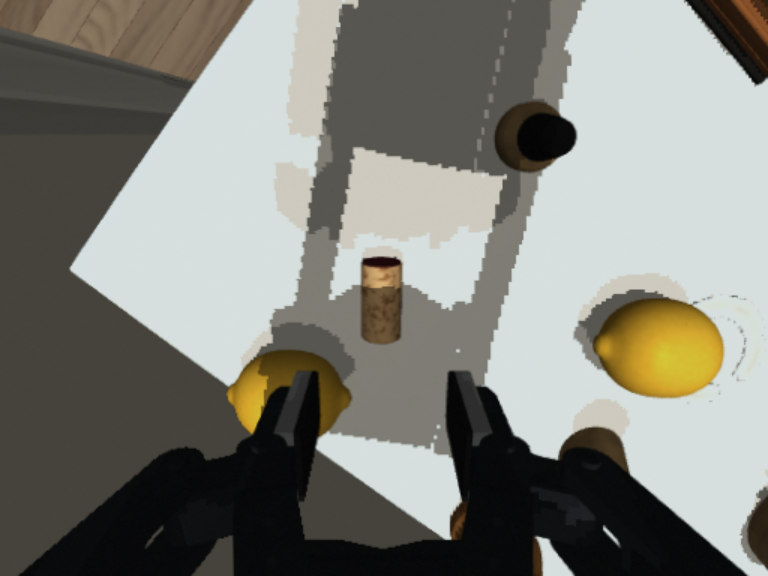

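Cork B is at (381,300), aligned, with the lemon clear of the left finger. I descend and grip.

Emit:
arm_command(
  commands=[0.0,-0.0008,0.001,0.04,0,0,0,0.0,-0.0007,0.001,0.04,0,0,0,0.0,0,0.0005,0.03,0,0,0,0.0,0,0,0.006,0,0,0,-1,0,0,0,0,0,0,-1,0,0,0,0,0,0,-1,0,0,0,0,0,0,-1,0,0,0,0,0,0],
)

```text
clock: 10.15
tcp_pos: [0.6616, -0.0566, 0.0227]
tcp_rot: [[0.067, 0.998, 0.002], [0.998, -0.067, -0.0], [-0.0, 0.002, -1.0]]
contact_force: [-0.8, 0.2, 3.6]
gripper_width: 0.258
```

Emit:
arm_command(
  commands=[-1,0,0,-0.03,0,0,0,-1,0,0,-0.045,0,0,0,-1,0,0,0,0,0,0,-1,0,0,0,0,0,0],
)

```text
clock: 10.65
tcp_pos: [0.6607, -0.0564, 0.0964]
tcp_rot: [[0.067, 0.998, -0.0], [0.998, -0.067, 0.0], [0.0, -0.0, -1.0]]
contact_force: [-0.0, 0.7, -0.2]
gripper_width: 0.258
```

Run:
```python
from h import *
a=np.radians(47);x=np.array([np.cos(a),np.sin(a)]);y=np.array([-x[1],x[0]])
p=np.array([.484,.1475])+.009*x+.018*y;print(p)
plan((*p,.095),46.5,-1)
```

```text
[0.47697362 0.16635815]
from [ 0.6607 -0.0564  0.0964] yaw 86.2 n 6
[-1.0, 0.035, -0.033, 0.0002, 0.0, 0.0, 6.6, -1.0, 0.031, -0.0368, 0.0002, 0.0, 0.0, 6.6, -1.0, 0.0265, -0.0402, 0.0002, 0.0, 0.0, 6.6, -1.0, 0.0217, -0.0429, 0.0002, 0.0, 0.0, 6.6, -1.0, 0.0166, -0.0452, 0.0002, 0.0, 0.0, 6.6, -1.0, 0.0113, -0.0468, 0.0002, 0.0, 0.0, 6.6]
```

Emit:
arm_command(
  commands=[-1,0.035,-0.033,0,0,0,6.6,-1,0.031,-0.0368,0,0,0,6.6,-1,0.0265,-0.0402,0,0,0,6.6,-1,0.0217,-0.0429,0,0,0,6.6,-1,0.0166,-0.0452,0,0,0,6.6,-1,0.0113,-0.0468,0,0,0,6.6,-1,0,0,0,0,0,0,-1,0,0,0,0,0,0],
)

```text
clock: 11.65
tcp_pos: [0.4769, 0.1661, 0.0958]
tcp_rot: [[0.686, 0.727, -0.001], [0.727, -0.686, -0.0], [-0.001, -0.0, -1.0]]
contact_force: [0.0, 0.3, -0.3]
gripper_width: 0.256
```

Run:
```python
from h import *
print(r.read_state()["tcp_pos"],r.read_state()["gripper_width"])
save("wrist","w8",f=1.5)
```

```text
[0.47692434 0.16607223 0.0957658 ] 0.2560327718719318
```

View pics/w8.png

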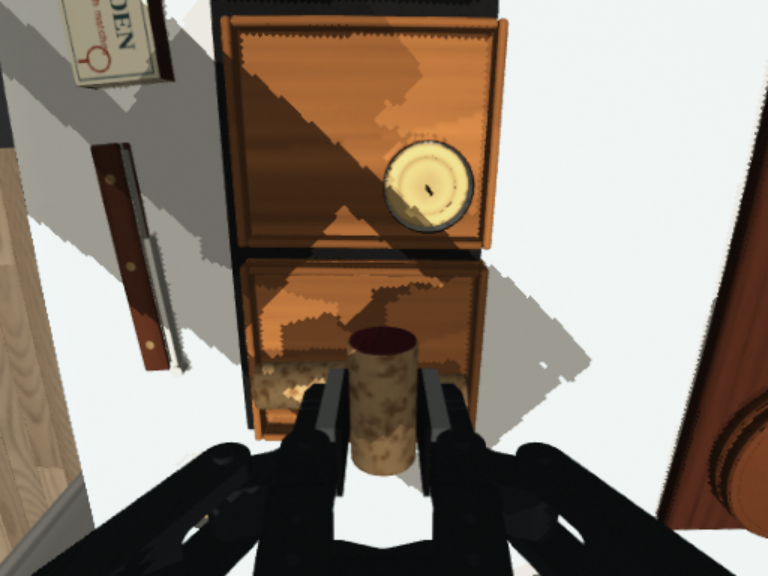

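Cork B is held above the tray, with its end face at (382,341). The tray's +y rim is at about v=262. I'll compute the fit.

Run:
```python
from h import *
T=tcp();a=np.radians(47);x=np.array([np.cos(a),np.sin(a)]);y=np.array([-x[1],x[0]])
f=lambda p,z:(lambda q:[float(round((q-[.484,.1475])@x*1e3,1)),float(round((q-[.484,.1475])@y*1e3,1))])(at("wrist",np.array(p)/1.5,z,T)[:2])
print("face",f((382,341),.0846),"rear",f((382,473),.096))
for p in((242,262),(488,265),(238,248),(491,248),(221,17),(508,20)):print("rim",p,f(p,.02))
print("candS",f((428,186),.023),"A",f((300,366),.031),f((300,408),.0195))
```

```text
face [8.6, 36.8] rear [8.2, -5.9]
rim (242, 262) [-54.0, 46.8]
rim (488, 265) [55.9, 44.6]
rim (238, 248) [-55.2, 53.2]
rim (491, 248) [56.8, 52.3]
rim (221, 17) [-53.1, 145.0]
rim (508, 20) [58.2, 142.8]
candS [28.0, 79.7] A [-29.1, 0.7] [-33.0, -28.5]
```

Emit:
arm_command(
  commands=[-1,0.0015,-0.002,0.03,0,0,0,-1,0,0,0.025,0,0,0,-1,0,0,0.008,0,0,0,-1,0,0,0,0,0,0],
)

```text
clock: 12.2
tcp_pos: [0.477, 0.168, 0.0331]
tcp_rot: [[0.688, 0.726, -0.001], [0.726, -0.688, -0.0], [-0.001, -0.001, -1.0]]
contact_force: [0.3, 0.8, -0.4]
gripper_width: 0.256
```

Emit:
arm_command(
  commands=[-1,0,0,0.0015,0,0,0,-1,0,0,0,0,0,0],
)

```text
clock: 12.45
tcp_pos: [0.4774, 0.1686, 0.0327]
tcp_rot: [[0.688, 0.726, 0.002], [0.726, -0.688, 0.0], [0.001, 0.001, -1.0]]
contact_force: [-0.8, 0.5, 0.2]
gripper_width: 0.262
```

Emit:
arm_command(
  commands=[-0.3,0,0,0,0,0,0,-0.3,0,0,0,0,0,0,-0.3,0,0,-0.03,0,0,0,-0.3,0,0,-0.05,0,0,0,0.2,0,0,-0.04,0,0,0,0.2,0,0,0,0,0,0],
)

```text
clock: 13.2
tcp_pos: [0.4791, 0.169, 0.1556]
tcp_rot: [[0.687, 0.726, 0.008], [0.726, -0.687, 0.001], [0.006, 0.005, -1.0]]
contact_force: [-0.1, 0.2, -0.8]
gripper_width: 0.601
```

Run:
```python
from h import *
save("wrist","w9",f=1.5)
plan((.4845,.0185,.15),137,.2)
```

```text
from [0.4776 0.1688 0.1535] yaw 46.6 n 10
[0.2, -0.0104, 0.0108, 0.0003, 0.0, 0.0, 9.0, 0.2, -0.0086, 0.0123, 0.0003, 0.0, 0.0, 9.0, 0.2, -0.0066, 0.0135, 0.0003, 0.0, 0.0, 9.0, 0.2, -0.0044, 0.0144, 0.0003, 0.0, 0.0, 9.0, 0.2, -0.0021, 0.0149, 0.0003, 0.0, 0.0, 9.0, 0.2, 0.0002, 0.015, 0.0003, 0.0, 0.0, 9.0, 0.2, 0.0026, 0.0148, 0.0003, 0.0, 0.0, 9.0, 0.2, 0.0048, 0.0143, 0.0003, 0.0, 0.0, 9.0, 0.2, 0.007, 0.0133, 0.0003, 0.0, 0.0, 9.0, 0.2, 0.009, 0.0121, 0.0003, 0.0, 0.0, 9.0]
```

View pics/w9.png

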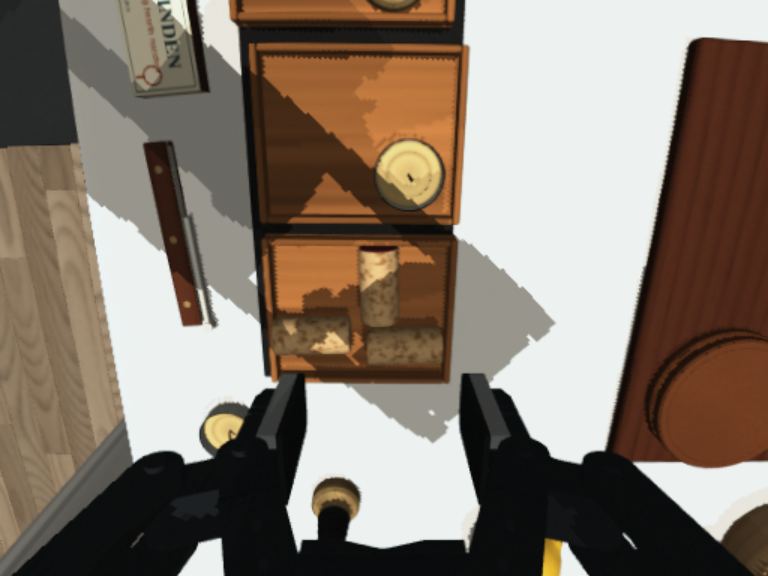

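Cork B lies at (379,287) inside the tray, clear of the rim and of the other corks. Now the tea light.

Emit:
arm_command(
  commands=[0.35,-0.0104,0.0108,0,0,0,9,0.35,-0.0086,0.0123,0,0,0,9,0.35,-0.0066,0.0135,0,0,0,9,0.35,-0.0044,0.0144,0,0,0,9,0.35,-0.0021,0.0149,0,0,0,9,0.35,0,0.015,0,0,0,9,0.35,0.0026,0.0148,0,0,0,9,0.35,0.0048,0.0143,0,0,0,9],
)

```text
clock: 14.25
tcp_pos: [0.4806, 0.0482, 0.1503]
tcp_rot: [[0.901, -0.434, -0.003], [-0.434, -0.901, 0.0], [-0.003, 0.001, -1.0]]
contact_force: [0.1, 1.0, 0.2]
gripper_width: 0.675
```

Emit:
arm_command(
  commands=[0.35,0.007,0.0133,0,0,0,9,0.35,0.009,0.0121,0,0,0,9,0.35,0,0,0,0,0,0,0.35,0,0,0,0,0,0],
)

```text
clock: 14.75
tcp_pos: [0.4823, 0.0189, 0.1511]
tcp_rot: [[0.728, -0.685, -0.002], [-0.685, -0.728, 0.001], [-0.002, 0.001, -1.0]]
contact_force: [-0.4, -0.6, 0.3]
gripper_width: 0.678
```

Run:
```python
from h import *
print(r.read_state()["tcp_pos"])
masks("candle",.0085)
masks("stopper",.011)
plan((.4845,.0185,.018),137,.35)
```

```text
[0.48229872 0.0188719  0.15113046]
stopper [333. 104.] 0.78 c 579.3 28.0 size 35 35 ang 80.8
from [0.4828 0.0189 0.1518] yaw -43.3 n 3
[0.35, 0.0005, -0.0003, 0.0446, 0.0, 0.0, -0.1, 0.35, 0.0005, -0.0003, 0.0446, 0.0, 0.0, -0.1, 0.35, 0.0005, -0.0003, 0.0446, 0.0, 0.0, -0.1]
```

Run:
```python
from h import *
T=tcp();im=save("wrist","w10")
for q in("candle","candle_sample"):
    for d in r.boxes_of(q,"wrist"): print(q,d["uv"],d["confidence"],at("wrist",d["uv"],.009,T)[:2])
g=cv2.medianBlur(cv2.cvtColor(im,cv2.COLOR_RGB2GRAY),3)
c=cv2.HoughCircles(g,cv2.HOUGH_GRADIENT,1,40,param1=120,param2=22,minRadius=18,maxRadius=36)
for u,v,R in (c[0] if c is not None else []): print(u,v,R,at("wrist",(u,v),.015,T)[:2], R*.277/317)
```

```text
candle [258.1, 182.0] 0.95 [0.48777822 0.02051774]
candle_sample [41.5, 40.2] 0.62 [0.44286831 0.22575259]
258.5 184.5 22.4 [0.48760996 0.01990807] 0.019573502
43.5 41.5 27.5 [0.44536892 0.22079365] 0.02402997
331.5 103.5 21.3 [0.57747125 0.02916424] 0.018612303
```

View pics/w10.png

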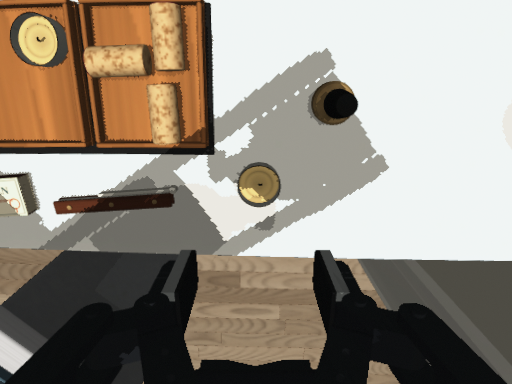

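The tea light is at (259,184) and the corks lie flat in their tray. I descend onto the tea light.

Emit:
arm_command(
  commands=[0.35,0.001,-0.0015,0.05,0,0,0,0.35,0.0013,-0.0015,0.05,0,0,0,0.35,0,0,0.028,0,0,0,0.35,0,0,0.007,0,0,0,-1,0,0,0,0,0,0,-1,0,0,0,0,0,0,-1,0,0,0,0,0,0,-1,0,0,0,0,0,0],
)

```text
clock: 16.1
tcp_pos: [0.4874, 0.0189, 0.0179]
tcp_rot: [[0.726, -0.687, 0.002], [-0.687, -0.726, -0.0], [0.002, -0.001, -1.0]]
contact_force: [0.4, 1.0, 4.4]
gripper_width: 0.409
```

Emit:
arm_command(
  commands=[-1,0,0,-0.03,0,0,0,-1,0,0,-0.04,0,0,0,-1,0,0,0,0,0,0,-1,0,0,0,0,0,0],
)

```text
clock: 16.6
tcp_pos: [0.4864, 0.0191, 0.0869]
tcp_rot: [[0.726, -0.687, 0.0], [-0.687, -0.726, -0.0], [0.0, -0.0, -1.0]]
contact_force: [0.3, 0.1, -0.3]
gripper_width: 0.408
```

Run:
```python
from h import *
a=np.radians(46.7);x=np.array([np.cos(a),np.sin(a)]);y=np.array([-x[1],x[0]])
c=np.array([.4838,.1475])+.0985*y;print(c)
p=c-.025*x+.002*y;print(p)
plan((*p,.09),136.7,-1)
```

```text
[0.41211438 0.21505311]
[0.39351338 0.19823043]
from [0.4864 0.0191 0.0869] yaw -43.4 n 5
[-1.0, -0.0381, -0.0133, -0.0006, 0.0, 0.0, -0.0, -1.0, -0.0381, -0.0133, -0.0006, 0.0, 0.0, -0.0, -1.0, -0.0381, -0.0133, -0.0006, 0.0, 0.0, -0.0, -1.0, -0.0381, -0.0133, -0.0006, 0.0, 0.0, -0.0, -1.0, -0.0381, -0.0133, -0.0006, 0.0, 0.0, -0.0]
```

Emit:
arm_command(
  commands=[-1,-0.0381,-0.0133,0,0,0,0,-1,-0.0381,-0.0133,0,0,0,0,-1,-0.0381,-0.0133,0,0,0,0,-1,-0.0381,-0.0133,0,0,0,0,-1,-0.0381,-0.0133,0,0,0,0,-1,0,0,0,0,0,0,-1,0,0,0,0,0,0],
)

```text
clock: 17.48
tcp_pos: [0.3938, 0.198, 0.0863]
tcp_rot: [[0.727, -0.687, -0.001], [-0.687, -0.727, -0.001], [-0.0, 0.001, -1.0]]
contact_force: [0.4, 0.4, -0.5]
gripper_width: 0.407
```

Run:
```python
from h import *
print(r.read_state()["tcp_pos"],r.read_state()["gripper_width"])
save("wrist","w11",f=1.5)
```

```text
[0.39380752 0.19795668 0.08630495] 0.4070747197664223
```

View pics/w11.png

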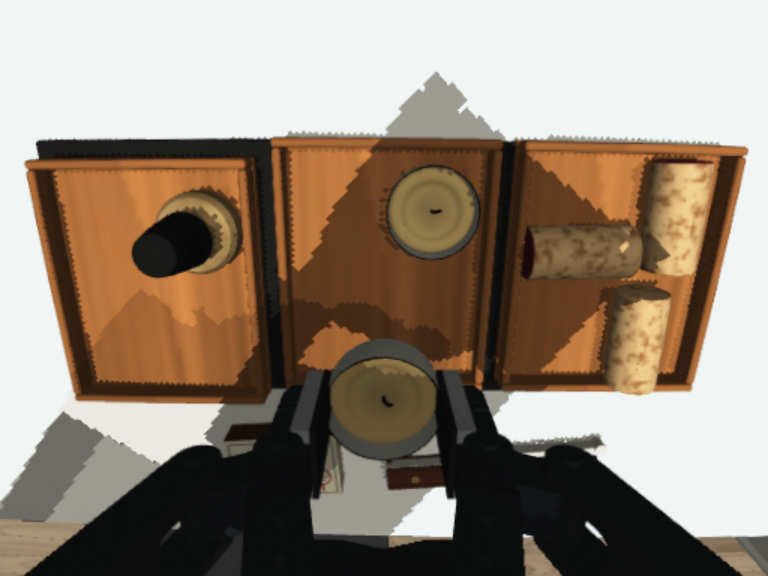

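The tea light is held over its tray, and cork A's end shows at (638,390). I'll compute the clearances in this frame.

Run:
```python
from h import *
T=tcp();a=np.radians(46.7);x=np.array([np.cos(a),np.sin(a)]);y=np.array([-x[1],x[0]])
g=lambda p,z:at("wrist",np.array(p)/1.5,z,T)[:2]
o=np.array([.4121,.215])
f=lambda p,z:(lambda q:[float(round((q-o)@x*1e3,1)),float(round((q-o)@y*1e3,1))])(g(p,z))
for p in((272,139),(503,141),(484,389),(286,388)):print("cand rim",p,f(p,.02))
for p in((523,142),(746,150),(690,389),(498,388)):print("cork rim",p,f(p,.02))
for p in((27,162),(256,160),(267,402),(77,398)):print("stop rim",p,f(p,.02))
print("A end top",f((638,393),.031),f((638,391),.025),"other end",f((640,290),.031))
print("B",f((527,252),.0195),f((640,252),.0195))
print("held candle",f((384,400),.0863-.003),"candS",f((434,210),.023))
for p in((203,232),):print("stopS knob",f(p,.019),g(p,.019))
print("cone tip",f((160,252),.059))
```

```text
cand rim (272, 139) [56.4, 44.6]
cand rim (503, 141) [55.4, -46.4]
cand rim (484, 389) [-55.1, -46.0]
cand rim (286, 388) [-54.2, 46.5]
cork rim (523, 142) [55.0, -54.4]
cork rim (746, 150) [53.1, -146.6]
cork rim (690, 389) [-56.3, -145.2]
cork rim (498, 388) [-54.6, -52.5]
stop rim (27, 162) [49.3, 146.4]
stop rim (256, 160) [48.5, 51.6]
stop rim (267, 402) [-61.7, 56.1]
stop rim (77, 398) [-60.2, 148.2]
A end top [-51.6, -113.1] [-54.1, -116.6] other end [-3.0, -105.4]
B [10.4, -60.1] [10.4, -109.1]
held candle [-22.5, 0.9] candS [28.7, -19.7]
stopS knob [19.4, 76.7] [0.36953484 0.28174102]
cone tip [20.4, 77.1]
```

The candle tray pose is confirmed and the held candle fits at (-22,1) mm from its centre. I lower it.

Emit:
arm_command(
  commands=[-1,0,0,0.03,0,0,0,-1,0,0,0.022,0,0,0,-1,0,0,0.0075,0,0,0,-1,0,0,0,0,0,0],
)

```text
clock: 18.02
tcp_pos: [0.3944, 0.1976, 0.0273]
tcp_rot: [[0.725, -0.688, -0.001], [-0.688, -0.725, -0.0], [-0.0, 0.001, -1.0]]
contact_force: [-0.7, 0.1, -1.0]
gripper_width: 0.41
```

Emit:
arm_command(
  commands=[-1,0,0,0.001,0,0,0,0.0,0,0,0,0,0,0,0.0,0,0,0,0,0,0,0.0,0,0,-0.03,0,0,0,0.0,0,0,-0.05,0,0,0,0.0,0,0,-0.045,0,0,0,0.0,0,0,0,0,0,0],
)

```text
clock: 18.9
tcp_pos: [0.3965, 0.199, 0.1552]
tcp_rot: [[0.726, -0.687, 0.008], [-0.687, -0.726, 0.002], [0.005, -0.007, -1.0]]
contact_force: [1.3, 0.6, -1.0]
gripper_width: 0.5
```

Run:
```python
from h import *
save("wrist","w12",f=1)
plan((.574,.029,.15),137,0)
```

```text
from [0.3951 0.1986 0.1532] yaw -43.4 n 5
[0.0, 0.0493, 0.0001, 0.0006, 0.0, 0.0, -0.1, 0.0, 0.0493, 0.0001, 0.0006, 0.0, 0.0, -0.1, 0.0, 0.0493, 0.0002, 0.0006, 0.0, 0.0, -0.1, 0.0, 0.0493, 0.0003, 0.0006, 0.0, 0.0, -0.1, 0.0, 0.0493, 0.0003, 0.0006, 0.0, 0.0, -0.1]
```

Emit:
arm_command(
  commands=[0,0.0493,0,0,0,0,0,0,0.0493,0,0,0,0,0,0,0.0493,0,0,0,0,0,0,0.0493,0,0,0,0,0,0,0.0493,0,0,0,0,0,0,0,0,0,0,0,0,0,0,0,0,0,0,0],
)

```text
clock: 19.82
tcp_pos: [0.5716, 0.0291, 0.1498]
tcp_rot: [[0.726, -0.688, -0.004], [-0.688, -0.726, 0.001], [-0.003, 0.002, -1.0]]
contact_force: [-0.9, 1.0, -0.8]
gripper_width: 0.499
```

Run:
```python
from h import *
T=tcp();print(T[:3,3])
im=save("wrist","w13",(156,104,356,304),3)
for d in r.spot_point("stopper","wrist"): print("origin",d["uv"],d["confidence"],at("wrist",d["uv"],0,T)[:2])
for d in r.silhouettes("stopper","wrist"):
    v,u=np.nonzero(d["mask"]);print("mask",u.min(),u.max(),v.min(),v.max(),d["confidence"],at("wrist",d["uv"],.025,T)[:2])
```

```text
[0.57160332 0.0291324  0.14975182]
origin [259.9, 183.6] 0.74 [0.57493739 0.02708488]
origin [66.8, 147.1] 0.2 [0.47257804 0.17149516]
mask 244 282 162 207 0.84 [0.58107394 0.03135415]
```

View pics/w13.png

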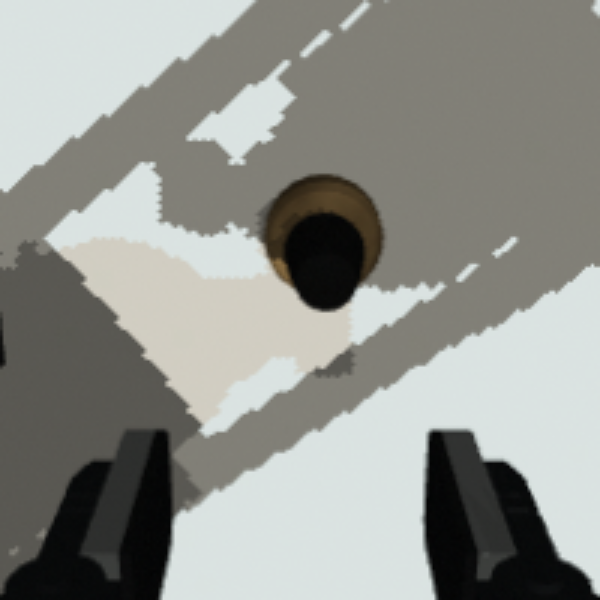

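The stopper's knob is centred at (264,182) and its cone top at (264,197). I compute its axis.

Run:
```python
from h import *
T=tcp()
print(at("wrist",(264.3,196.7),.051,T),at("wrist",(263.7,182),.011,T))
plan((.5775,.0285,.04),136.6,0)
```

```text
[0.58023298 0.02895825 0.051     ] [0.58076449 0.02874486 0.011     ]
from [0.5718 0.0299 0.151 ] yaw -43.4 n 3
[0.0, 0.0017, -0.001, 0.037, 0.0, 0.0, 0.0, 0.0, 0.0017, -0.001, 0.037, 0.0, 0.0, 0.0, 0.0, 0.0017, -0.001, 0.037, 0.0, 0.0, 0.0]
```

Emit:
arm_command(
  commands=[0,0.003,-0.003,0.04,0,0,0,0,0.003,-0.002,0.04,0,0,0,0,0,0,0.027,0,0,0,0,0,0,0,0,0,0,-1,0,0,0,0,0,0,-1,0,0,0,0,0,0,-1,0,0,0,0,0,0,-1,0,0,0,0,0,0],
)

```text
clock: 20.98
tcp_pos: [0.5817, 0.0284, 0.0461]
tcp_rot: [[0.726, -0.687, 0.003], [-0.687, -0.726, -0.0], [0.002, -0.002, -1.0]]
contact_force: [-0.6, 1.5, 6.8]
gripper_width: 0.21
```

Emit:
arm_command(
  commands=[-1,0,0,0,0,0,0,-1,0,0,-0.03,0,0,0,-1,0,0,-0.03,0,0,0,-1,0,0,0,0,0,0,-1,0,0,0,0,0,0],
)

```text
clock: 21.6
tcp_pos: [0.5803, 0.0283, 0.1039]
tcp_rot: [[0.726, -0.688, -0.001], [-0.688, -0.726, 0.0], [-0.001, 0.001, -1.0]]
contact_force: [-0.6, 0.1, -1.3]
gripper_width: 0.207
```

Run:
```python
from h import *
a=np.radians(46.7);x=np.array([np.cos(a),np.sin(a)]);y=np.array([-x[1],x[0]])
p=np.array([.4121,.215])+(-.006-.024)*x+(.1006+.002)*y;print(p)
plan((*p,.105),136.0,-1)
```

```text
[0.31685596 0.26353178]
from [0.5803 0.0283 0.1039] yaw -43.4 n 8
[-1.0, -0.0441, 0.0013, -0.0001, 0.0, 0.0, 0.1, -1.0, -0.0441, 0.0013, -0.0001, 0.0, 0.0, 0.1, -1.0, -0.0441, 0.0014, -0.0001, 0.0, 0.0, 0.1, -1.0, -0.0441, 0.0015, -0.0001, 0.0, 0.0, 0.1, -1.0, -0.0441, 0.0015, -0.0001, 0.0, 0.0, 0.1, -1.0, -0.0441, 0.0016, -0.0001, 0.0, 0.0, 0.1, -1.0, -0.0441, 0.0016, -0.0001, 0.0, 0.0, 0.1, -1.0, -0.0441, 0.0017, -0.0001, 0.0, 0.0, 0.1]
```

Emit:
arm_command(
  commands=[-1,-0.0441,0.0015,0,0,0,0,-1,-0.0441,0.0015,0,0,0,0,-1,-0.0441,0.0015,0,0,0,0,-1,-0.0441,0.0015,0,0,0,0,-1,-0.0441,0.0015,0,0,0,0,-1,-0.0441,0.0015,0,0,0,0,-1,-0.0441,0.0015,0,0,0,0,-1,-0.0441,0.0015,0,0,0,0],
)

```text
clock: 22.6
tcp_pos: [0.3144, 0.2625, 0.1034]
tcp_rot: [[0.726, -0.688, -0.002], [-0.688, -0.726, -0.001], [-0.001, 0.002, -1.0]]
contact_force: [0.8, 0.6, 0.0]
gripper_width: 0.209
```

Emit:
arm_command(
  commands=[-1,0,0,0,0,0,0,-1,0,0,0,0,0,0],
)

```text
clock: 22.85
tcp_pos: [0.3163, 0.2619, 0.1039]
tcp_rot: [[0.727, -0.687, -0.001], [-0.687, -0.727, -0.001], [-0.0, 0.001, -1.0]]
contact_force: [-0.0, 0.2, -0.6]
gripper_width: 0.208
```

Run:
```python
from h import *
T=tcp();print(T[:3,3]); save("wrist","w14",f=1.5)
```

```text
[0.31632496 0.26191876 0.10391039]
```

View pics/w14.png

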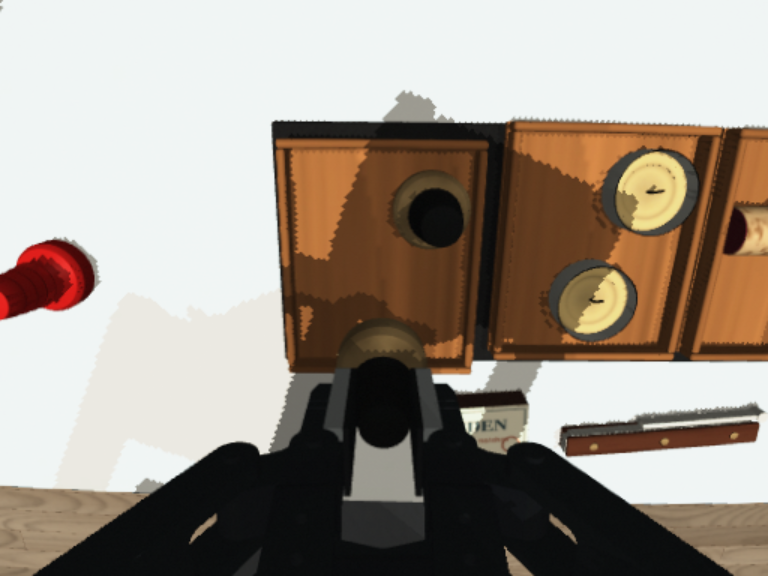

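The tea light stands level at (593,300). The stopper is held upright over its tray, whose rim corners are (275,141), (490,142), (470,370) and (290,370).

Run:
```python
from h import *
T=tcp();P=np.array([at("wrist",np.array(p)/1.5,.02,T)[:2] for p in((275,141),(490,142),(470,370),(290,370))])
c=P.mean(0);e=(P[0]+P[1]-P[2]-P[3])/2;x=e/np.linalg.norm(e);y=np.array([-x[1],x[0]])
print(c,np.degrees(np.arctan2(x[1],x[0])),np.linalg.norm(e)); d=T[:2,3]-c;print("tcp in tray",d@x,d@y)
k=at("wrist",np.array((382,352))/1.5,.0705,T)[:2]-c;print("knob",k@x,k@y)
```

```text
[0.33382556 0.28073923] 45.833791553049814 0.10929642358402618
tcp in tray -0.025436168480328328 -0.0010761109120852417
knob -0.02063988346925495 -0.0006504192458296182
```

Emit:
arm_command(
  commands=[-1,0,0,0.03,0,0,0,-1,0,0,0.014,0,0,0,-1,0,0,0.005,0,0,0,-1,0,0,0,0,0,0,-1,0,0,0,0,0,0],
)

```text
clock: 23.52
tcp_pos: [0.3171, 0.2621, 0.056]
tcp_rot: [[0.726, -0.688, 0.001], [-0.688, -0.726, 0.0], [0.0, -0.001, -1.0]]
contact_force: [-0.1, -0.3, -1.0]
gripper_width: 0.208
```

Emit:
arm_command(
  commands=[-1,0,0,0.0015,0,0,0,-1,0,0,0,0,0,0],
)

```text
clock: 23.78
tcp_pos: [0.3165, 0.2622, 0.0542]
tcp_rot: [[0.726, -0.687, 0.0], [-0.687, -0.726, 0.0], [0.0, -0.0, -1.0]]
contact_force: [-0.0, -0.1, -0.7]
gripper_width: 0.209
```

Emit:
arm_command(
  commands=[-1,0,0,0.001,0,0,0,-1,0,0,0,0,0,0],
)

```text
clock: 24.02
tcp_pos: [0.3167, 0.2626, 0.054]
tcp_rot: [[0.726, -0.687, 0.001], [-0.687, -0.726, 0.001], [0.0, -0.001, -1.0]]
contact_force: [-3.0, 0.3, 11.4]
gripper_width: 0.208
```

It has touched the floor. I back off slightly, release and lift.

Emit:
arm_command(
  commands=[-1,0,0,-0.0008,0,0,0,-0.3,0,0,0,0,0,0,-0.2,0,0,0,0,0,0,-0.2,0,0,0,0,0,0,-0.2,0,0,-0.02,0,0,0,-0.2,0,0,-0.04,0,0,0,-0.2,0,0,-0.05,0,0,0],
)

```text
clock: 24.9
tcp_pos: [0.3156, 0.2617, 0.1642]
tcp_rot: [[0.726, -0.688, -0.003], [-0.688, -0.726, -0.001], [-0.001, 0.003, -1.0]]
contact_force: [0.4, 0.6, -0.2]
gripper_width: 0.396
```

Emit:
arm_command(
  commands=[-0.2,0.05,0,-0.02,0,0,0,-0.2,0.05,0,-0.02,0,0,0,-0.2,0,0,0,0,0,0,-0.2,0,0,0,0,0,0],
)

```text
clock: 25.4
tcp_pos: [0.3883, 0.1933, 0.2032]
tcp_rot: [[0.725, -0.688, -0.002], [-0.688, -0.725, 0.0], [-0.001, 0.001, -1.0]]
contact_force: [-0.7, 0.2, -0.8]
gripper_width: 0.401
```

Run:
```python
from h import *
print(r.read_state()["tcp_pos"],r.read_state()["contact_force"])
w=r.grab_frame("wrist")[:300]; s=cv2.resize(r.grab_frame("scene")[160:300,180:330],None,fx=2.0,fy=2.0,interpolation=cv2.INTER_CUBIC)
W=cv2.resize(w,(512,300)); out=np.zeros((580,512,3),np.uint8); out[:300]=W; out[300:580,:300]=s
cv2.imwrite("pics/fin.png",out[:,:,::-1])
```

```text
[0.38830647 0.19328817 0.20322001] [-0.70281583  0.17254699 -0.80800995]
```

View pics/fin.png

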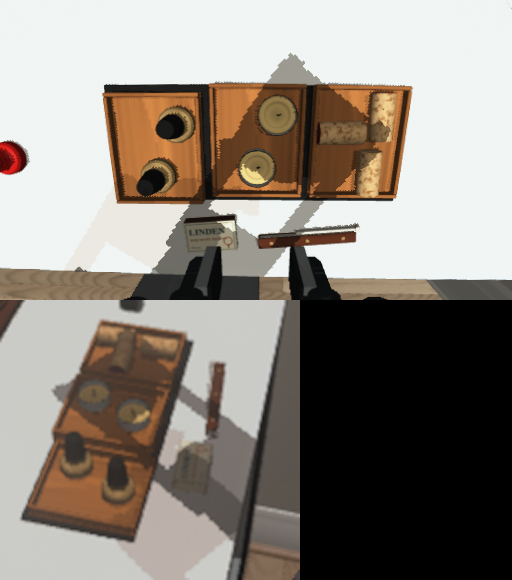

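All the pieces look right. Cork A's near end is close to the wall, so I run one numeric check, fitting a cylinder model to each cork's mask, before handing in.

```bash
cat > fit.py <<'E'
from h import *
from scipy.optimize import minimize
T=tcp();i=r.camera_info("wrist");C=np.linalg.inv(T@np.array(i["tool_from_camera"]));K=i["mtx"]
def proj(P):
    q=P@C[:3,:3].T+C[:3,3];s=q[:,:2]/q[:,2:];s=s*(1+i["k1"]*(s**2).sum(1,keepdims=True));return s@np.diag([K[0,0],K[1,1]])+[K[0,2],K[1,2]]
t=np.linspace(0,2*np.pi,40)
def m(p):
    x,y,z=p[:3]*1e-3;g,l=np.radians(p[3:])
    a=np.array([np.cos(g)*np.cos(l),np.sin(g)*np.cos(l),np.sin(l)]);b=np.array([-np.sin(g),np.cos(g),0]);c=np.cross(a,b)
    P=np.vstack([[x,y,z]+s*a+.0115*(np.outer(np.cos(t),b)+np.outer(np.sin(t),c)) for s in(-.0225,.0225)])
    M=np.zeros((768,1024),np.uint8);cv2.fillConvexPoly(M,cv2.convexHull((proj(P)*2).astype(np.float32)).astype(int),1);return M
o=np.array([.4838,.1475]);a=np.radians(46.5);X=np.array([np.cos(a),np.sin(a)]);Y=np.array([-X[1],X[0]])
r.grab_frame("wrist")
for d in r.silhouettes("cork_a","wrist"):
    M=cv2.resize(d["mask"].astype(np.uint8),(1024,768),interpolation=0)
    p0=at("wrist",d["uv"],.0195,T)[:2]; best=None
    for g in(46,136):
        f=lambda q:1-(lambda A:(A&M).sum()/max((A|M).sum(),1))(m(np.r_[q[:2],19.5,q[2:]]))
        z0=np.r_[p0*1e3,g,0.];S=np.vstack([z0,z0+np.diag([4,4,8,8])])
        q=minimize(f,z0,method="Nelder-Mead",options=dict(initial_simplex=S,maxiter=150))
        if best is None or q.fun<best.fun:best=q
    e=best.x[:2]*1e-3-o;print(round(d["confidence"],2),"IoU",round(1-best.fun,3),"tray xy",np.round([e@X*1e3,e@Y*1e3],1),"yaw,tilt",best.x[2:].round(1))
E
python3 fit.py
```

```text
0.94 IoU 0.961 tray xy [10.1 16.1] yaw,tilt [136.8   1.7]
0.74 IoU 0.956 tray xy [-30.3 -14.6] yaw,tilt [50.5  1.8]
```

```bash
python3 -c "
from h import *
print(r.finish_job(), r.read_state()['clock'])"
```

```text
the job is handed in; nothing more can be done
the job is handed in; nothing more can be done
```

I sorted all four loose pieces: both corks into the cork tray, the tea light into the tea light tray and the stopper into the stopper tray. The job was handed in at about 25.5 s, well under the 99 s limit.

**Last checks:**
- In the final wrist and scene pictures each piece is inside its own tray. The tea light is level and the stopper stands on its knob. The three samples are still in their trays, and the red look-alike was not touched.
- A cylinder fit to two of the corks gave tilts of about 2°, which I take as flat. The sample cork was not picked up by that fit.
- The gripper was clear of everything at hand-in, and the highest contact force reported was about 11 N.

**Least certain:** the first cork lies close to the tray wall nearest the robot. The fit puts its end at the wall, so it may be touching there. Earlier measurements gave about 2–4 mm clearance. Nothing suggests it leans on the rim.

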